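# Hold the bulldog clip open astride the stock card

### The arm

A 6-joint arm with a two-finger parallel gripper is mounted at the origin on the work surface. World frame = base frame: x ahead of the robot, y to its left, z up, the work surface at z = 0. Lengths are in m, angles in rad, forces in N, time in s.
With the tool pointing down it reaches from about 0.25 to 0.775 m from the base axis. Payload 4 kg.
Tool frame: the origin (TCP) lies at the very end of the fingers, on their centre line; the grasp point (between the pads) lies 19 mm behind it; z points along the fingers, y is the line along which they close (so a half turn about z gives the same grasp; the last joint's range is limited). The gripper opens to 94 mm and grips with 3 to 60 N. Pads are 16 mm wide; open, the fingers measure 119 mm over their backs; the gripper's body (75 mm by 177 mm) begins 78 mm behind the grasp point.
Start: joints at [-1.329, 0.087, 1.371, -0, 1.684, -0.103], TCP at [0.186, -0.518, 0.206] pointing down, gripper open.
Joint ranges: [-3.1, 3.1], [-0.76, 2.03], [0.27, 2.55], [-1.08, 4.22], [0.17, 2.65], [-2.57, 2.57]. Speed limits (rad/s): [2.79, 2.79, 3.14, 3.14, 3.14, 3.14].

### API

Orientations are given as [roll, pitch, yaw] about the fixed x, y, z axes, in that order (R = Rz(yaw) Ry(pitch) Rx(roll)).
In Python, from bench import robot gives the robot as it stands. The module is installed in compiled form; this text tells all that it offers.
- The arm moves only by the tool move_arm, never from a script. Its argument "deltas" is one flat list of numbers, 7 for each row, row after row: the turn, a rotation vector about the tool's x, y, z in rad, then the shift along the tool's x, y, z in cm, then the closure, from -1 (fully open) to 1 (shut). A call has 1 to 8 rows; each row is the pose to reach, as a shift and turn from the pose commanded when the call began, along the tool's axes at that moment; what a row does not reach only later rows make up. A row lasts 1/10 s, in which the tool goes at most 50 mm and 8.59 degrees, less where a joint would pass 70% of its speed; a pose out of reach is approached as far as the arm can. A call with a gripper value outside its range is refused whole. The fingers move at their own pace and stop on an object; the grip force is fixed at half the most. Time passes only in rows, so rows that repeat a pose let the fingers close. It gives the time, the measured TCP pose, the force, the opening and the grip force at its end, in the units of the state.
- robot.get_obs(): the state, without advancing time (a new reading comes with each control period).
- robot.snapshot(name): name is "scene" or "top"; returns a dict with "image" (400x640x3 uint8, red, green, blue), "depth" (400x640 float32, m along the optical axis (not along the pixel's ray), 0 where there is no reading), "fov_y" (degrees; the focal length in pixels is half the picture's height over the tangent of half this angle, whatever the lens; pixels are square), "cx", "cy" (the principal point, pixels), "origin" and "orientation" of the camera in the world. Camera axes: x right, y up, looking along -z (the intrinsics and any distortion apply to the point x, -y, -z); pixel columns grow to the right and rows downward; lengths in m; the calibration is good to about 2 mm. A picture is of the moment at which its call begins.
- robot.close_job(): hands the job in; it is judged then, once.
The state is a dict: "time": time; "joint_positions": joint angles; "qvel": joint speeds; "joint_torque": joint torques, N m; "tool_pos": TCP position; "ee_rot": TCP orientation; "wrist_force": force on the tool from outside, world axes, zero at the start; "wrist_torque": the same for the moment, N m; "width": finger opening in m; "finger_force": force on a finger pad.
Only numpy, scipy, OpenCV 4.12 (cv2) and the standard library are available. Lean on these libraries where they do the work, as an engineer would, in place of code of your own. Each camera call takes 0.05 s, during which the arm holds its last target. There are 200 camera calls.

### The job

Squeeze the tails of the bulldog clip together so that it lets go of the rim of the blue parts bin, lift it off, and hold it wide open astride the middle of the top edge of the upright stock card: one jaw on either side, their tips about a centimetre below the edge, the clip touching the card nowhere, so that a picking slip can be slid in against it. The job ends while holding: finish with the gripper still squeezing the clip open there, and never let it close on the card. Leave the card stand and the other things on the bench where they are.

Things in the scene. Friction and masses are not known exactly. Their poses are not given: they have to be found in the camera images.
- clip: Loose dark steel bulldog clip, 60 mm wide, 74 mm tall, about 80 g, pinched upright on the bin's rim: jaws down, tails up. Origin: middle of its pivot pin, 34 mm above the jaw tips, 40 mm below the tail tops, 20 mm above the rim. y: along the pin and rim; z: up; x: across, the way the tails are squeezed. The frame is fixed to the +x leg, so it leans by half the opening angle when open.
- clip_leg (a joint): Opening angle of the clip (rad): 0 as it pinches the 3 mm rim, -0.09 shut, 0.568 at the hard stop. On the rim its two straight legs slant, 45 mm over their outsides at the tail tops, 22 mm at the pin; squeezing the tails together (10 rising to 16 N at 23 mm above the pin) opens the jaws. At the stop the tails are upright, 22 mm over their outsides. The spring always closes it.
- jaw_far (a point): Lower inner edge of the jaw lip on the clip's +x leg, at mid-width. At full opening the two lips stand 15 to 22 mm apart, their tips 32 mm below the pivot pin.
- jaw_near (a point): Lower inner edge of the jaw lip on the clip's -x leg, at mid-width; the spring coil round the pin is 10 mm thick and bounds the mouth above.
- bin: Blue plastic parts bin holding pipe fittings, fixed, 150 mm (x) by 200 mm (y) by 100 mm high, walls 3 mm, open at the top, fittings up to about 40 mm below the rim. Origin: centre of its underside. The clip sits on the wall nearest the robot (the -x wall), somewhere within 45 mm of its middle.
- card: Stock card in its stand, loose, 1.3 kg: a rigid white plastic card 148 mm wide (y), 3 mm thick (x), standing upright in a dark steel foot of 80 mm (x) by 160 mm (y). Origin: centre of the foot's underside. The card's faces look along x.
- card_edge (a point): Middle of the card's top edge, 117 mm above the bench. y: along the edge; x: across the card's thickness; z: up.
- carton: Bystander: closed cardboard carton 80 x 110 x 60 mm. Origin: centre of its underside.
- tape: Bystander: lying roll of grey tape, 100 mm across, 48 mm high. Origin: centre of its underside.
- tub: Bystander: white screw-top tub, 68 mm across, 95 mm high. Origin: centre of its underside.
There are look-alikes about, which are no part of the job. What is shaped like the clip but purple is not meant.

How it is judged:
By the outcome, as a careful person would: the job done as asked, in the order asked, and still so for the second after the job is handed in, while the arm keeps its last pose, push and grip.
It also fails if it takes over 38 s, if anything falls off the work surface, if the arm or the gripper's body presses on something with over 40 N, if the wrist force passes 120 N, or if a joint passes its speed limit or range.

## Working session

There is one attempt and no reset: what is moved stays moved. The work goes in short steps, Python scripts to look and compute and a tool call to move; the robot and the scene stay as the last step left them, time stands still between calls to the robot, and variables do not carry over. Pictures are saved under pics/ and viewed, at most 10 in all, crops included, and the job is handed in when it is done.

Besides the shell and the picture viewer there is one more tool, called after "Call:" as name(argument=value, ...), one argument or row to a line, values as JSON. move_arm: Moves the arm, as the interface text tells. Its arguments: {"type":"object","properties":{"deltas":{"type":"array","items":{"type":"number"}}},"required":["deltas"]}

```bash
mkdir -p pics; cat > h.py <<'E'
import numpy as np, cv2
from bench import robot
from scipy.spatial.transform import Rotation as R
def snap(n):
    s=robot.snapshot(n); f=200/np.tan(np.radians(s['fov_y'])/2); s['f']=f
    o=np.array(s['orientation']); s['R']=o if o.shape==(3,3) else (R.from_euler('xyz',o).as_matrix() if o.size==3 else R.from_quat(o).as_matrix())
    return s
def cloud(s):
    v,u=np.mgrid[0:400,0:640]; d=s['depth']
    p=np.stack([(u-s['cx'])/s['f']*d,-(v-s['cy'])/s['f']*d,-d],-1)
    return p@s['R'].T+np.array(s['origin'])
def proj(s,p):
    q=(np.array(p)-s['origin'])@s['R']; return s['cx']+s['f']*q[...,0]/-q[...,2], s['cy']-s['f']*q[...,1]/-q[...,2]
E
python3 - <<'E'
from h import *
a=snap('scene');b=snap('top')
for s,n in((a,'scene'),(b,'top')):
    print({k:s[k] for k in s if k not in('image','depth')}, (s['depth']==0).mean()); cv2.imwrite(f'pics/{n}0.png',s['image'][...,::-1])
    np.savez(f'{n}0.npz',**s)
print(robot.get_obs())
E
```

```text
{'fov_y': 48.73652535443917, 'cx': 324.9906918331176, 'cy': 201.38159222505308, 'origin': array([ 1.38310422, -0.21192791,  1.37705314]), 'orientation': array([0.58492425, 0.01428579, 1.28254189]), 'f': np.float64(441.54751580773564), 'R': array([[ 0.28425011, -0.7971123 ,  0.53274183],
       [ 0.95864373,  0.24458084, -0.14554177],
       [-0.01428531,  0.55207988,  0.83366884]])} 0.00396484375
{'fov_y': 45.55834731017932, 'cx': 319.51793307204207, 'cy': 198.33177116792632, 'origin': array([0.40685911, 0.0085022 , 1.40744571]), 'orientation': array([ 1.25774205e-01, -6.60703478e-04, -1.58217453e+00]), 'f': np.float64(476.26572568995766), 'R': array([[-1.13779524e-02,  9.92037569e-01, -1.25427282e-01],
       [-9.99935051e-01, -1.12052035e-02,  2.08272520e-03],
       [ 6.60703430e-04,  1.25442833e-01,  9.92100630e-01]])} 0.00384765625
{'time': 0.1, 'joint_positions': array([-1.32908455e+00,  8.78808706e-02,  1.37206000e+00,  6.25027161e-06,
        1.68358653e+00, -1.03089371e-01]), 'qvel': array([ 0.00064028, -0.0010554 , -0.00306873,  0.0001954 , -0.00043689,
        0.00167628]), 'joint_torque': array([ 1.26185252e-03, -3.41251588e+01, -3.03302836e+01,  7.20754266e-02,
        3.04628082e-02, -9.41072381e-05]), 'tool_pos': array([ 0.18579407, -0.5171633 ,  0.20444321]), 'ee_rot': array([-3.13966882e+00, -2.05277491e-04,  3.44801650e-01]), 'wrist_force': array([-0.03145025, -0.30989463, -0.31319246]), 'wrist_torque': array([ 0.01093301,  0.01215012, -0.00177107]), 'finger_force': 0.0, 'width': 0.09413446325078638}
```

View pics/scene0.png

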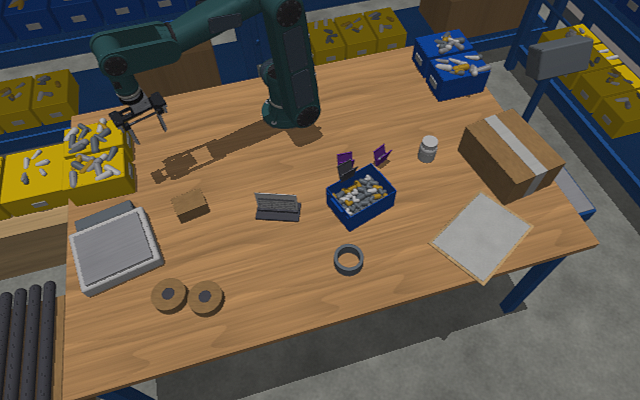

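View pics/top0.png

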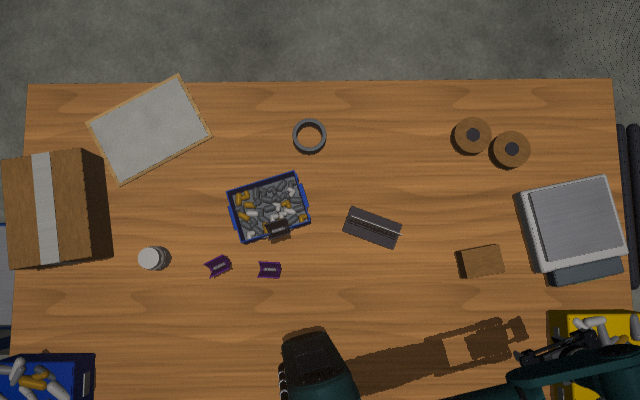

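The scene view shows the clip on the bin's near rim at about (347,168), with purple look-alikes at (345,158) and (382,154) and the card at (278,207). In the top view the clip is at (277,229), the bin at (268,207) and the card at (372,227).

```bash
python3 - <<'E'
from h import *
for n in('top','scene'):
    s=dict(np.load(n+'0.npz')); P=cloud(s); im=s['image'].astype(int)
    r,g,b=im[...,0],im[...,1],im[...,2]
    hsv=cv2.cvtColor(s['image'],cv2.COLOR_RGB2HSV).astype(int)
    inreg=(P[...,0]>.2)&(P[...,0]<.65)&(P[...,1]>-.3)&(P[...,1]<.35)
    blue=(hsv[...,1]>130)&(abs(hsv[...,0]-112)<10)&inreg&(P[...,2]>.09)&(P[...,2]<.11)
    q=P[blue]; print(n,'bin rim',len(q),cv2.minAreaRect((q[:,:2]*1000).astype(np.float32)), q[:,2].mean())
    # clip: above rim
    c=(P[...,2]>.108)&(P[...,2]<.2)&inreg
    k,l,st,ce=cv2.connectedComponentsWithStats(c.astype(np.uint8))
    for i in range(1,k):
        if st[i,4]>8:
            q=P[l==i]; rect=cv2.minAreaRect((q[:,:2]*1000).astype(np.float32))
            print(n,'comp',st[i],ce[i],q.min(0).round(4),q.max(0).round(4),rect)
    # card foot/edges
    for lo,hi in((.008,.05),(.10,.13)):
        m=(P[...,2]>lo)&(P[...,2]<hi)&inreg&(P[...,1]<-.03)&(P[...,1]>-.2)&(P[...,0]>.25)
        q=P[m]; 
        if len(q): print(n,'card',lo,len(q),cv2.minAreaRect((q[:,:2]*1000).astype(np.float32)),q[:,2].max())
s=dict(np.load('top0.npz'));
A=cv2.resize(s['image'][150:290,190:430],None,fx=3,fy=3,interpolation=cv2.INTER_CUBIC)
s=dict(np.load('scene0.npz'));
B=cv2.resize(s['image'][140:240,240:420],None,fx=4,fy=4,interpolation=cv2.INTER_CUBIC)[:, :720]
A=cv2.resize(A,(480,280));B=cv2.resize(B,(560,311)); C=np.zeros((595,560,3),np.uint8);C[:280,:480]=A;C[284:,:]=B
cv2.imwrite('pics/c.png',C[...,::-1])
E
```

```text
top bin rim 296 ((553.517822265625, 149.14093017578125), (150.29043579101562, 214.83596801757812), 17.007293701171875) 0.09823485559199147
top comp [351 215  51  20  77] [375.41558442 224.72727273] [ 0.4701 -0.2131  0.1097] [ 0.5235 -0.0793  0.1222] ((496.1663513183594, -145.99697875976562), (143.96612548828125, 3.5544776916503906), 68.97309112548828)
top comp [264 218  27  22 354] [277.21468927 228.30225989] [0.4589 0.0842 0.108 ] [0.5135 0.1524 0.1668] ((486.0806579589844, 118.92579650878906), (44.378456115722656, 59.56861877441406), 17.120332717895508)
top comp [287 331  41  13 219] [306.73972603 336.3652968 ] [ 0.2    -0.0091  0.1196] [0.2208 0.0917 0.1999] ((211.1405487060547, 41.79521179199219), (8.457000732421875, 102.17356872558594), 11.923514366149902)
top card 0.008 1063 ((446.3601379394531, -122.59327697753906), (152.76263427734375, 356.6869201660156), 87.4355697631836) 0.04992772440820614
top card 0.1 86 ((498.85809326171875, -138.81979370117188), (131.11892700195312, 3.5823023319244385), 68.88724517822266) 0.12221264274745147
scene bin rim 284 ((553.0519409179688, 144.00
[... 310 characters left out ...]
e comp [336 159  22  22 246] [345.26829268 169.21138211] [0.4578 0.0811 0.108 ] [0.5165 0.149  0.1639] ((485.08123779296875, 114.22478485107422), (49.493621826171875, 61.09524917602539), 16.476198196411133)
scene comp [254 193  42   4  83] [274.42168675 194.38554217] [ 0.4708 -0.218   0.1081] [ 0.5244 -0.0831  0.1217] ((494.9351501464844, -150.1700439453125), (143.90728759765625, 11.0707368850708), 68.57949829101562)
scene card 0.008 498 ((459.5745849609375, -131.24459838867188), (135.2920684814453, 349.6005859375), 88.75476837158203) 0.049577855940241555
scene card 0.1 115 ((498.4402160644531, -141.2355194091797), (124.71235656738281, 11.0707368850708), 68.57949829101562) 0.1217455204831881
```

View pics/c.png

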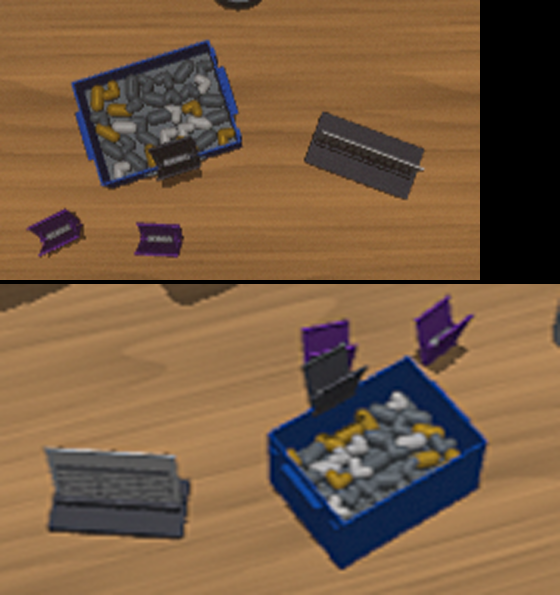

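The clip is at about (0.4855, 0.117) with yaw 17°. The card edge is at about (0.4955, -0.148) with yaw -21°. Next I compute the approach move.

```bash
cat >> h.py <<'E'
def delta(p,yaw,base=None):
    """print turn (rad, tool axes) and shift (cm, tool axes) from measured pose to tool-down pose p, yaw deg"""
    o=robot.get_obs(); R0=R.from_euler('xyz',o['ee_rot']) ; T=R.from_euler('xyz',[np.pi,0,np.radians(yaw)])
    print('turn',(R0.inv()*T).as_rotvec().round(3),'shift cm',(R0.inv().apply(np.array(p)-o['tool_pos'])*100).round(2))
    print('t',o['time'],o['tool_pos'].round(4),np.degrees(o['ee_rot']).round(2),'w',o['width'],'F',o['wrist_force'].round(2),o['finger_force'])
E
python3 -c "
from h import *
delta([.4855,.117,.27],107)"
```

```text
turn [-1.000e-03 -2.000e-03 -1.523e+00] shift cm [ 49.64 -49.57  -6.45]
t 0.1 [ 0.1858 -0.5172  0.2044] [-1.7989e+02 -1.0000e-02  1.9760e+01] w 0.09413446325078638 F [-0.03 -0.31 -0.31] 0.0
```

Call:
move_arm(
  deltas=[0,0,0,0,0,-5,-1,0,0,-1.523,49.6,-49.6,-6.5,-1,0,0,-1.523,49.6,-49.6,-6.5,-1,0,0,-1.523,49.6,-49.6,-6.5,-1,0,0,-1.523,49.6,-49.6,-6.5,-1,0,0,-1.523,49.6,-49.6,-6.5,-1,0,0,-1.523,49.6,-49.6,-6.5,-1,0,0,-1.523,49.6,-49.6,-6.5,-1],
)

```text
time: 0.9
tool_pos: [0.3353, -0.1991, 0.2626]
ee_rot: [3.142, -0.0, 1.4]
wrist_force: [1.6, -0.7, 0.5]
width: 0.0939
finger_force: 0.0
```

```bash
python3 -c "
from h import *
delta([.4855,.117,.27],107)"
```

```text
turn [ 0.    -0.    -0.467] shift cm [33.7   9.44 -0.73]
t 0.9 [ 0.3353 -0.1991  0.2626] [ 1.800e+02 -1.000e-02  8.023e+01] w 0.09391725279152249 F [ 1.56 -0.71  0.53] 0.0
```

Call:
move_arm(
  deltas=[0,0,-0.467,33.7,9.4,-0.7,-1,0,0,-0.467,33.7,9.4,-0.7,-1,0,0,-0.467,33.7,9.4,-0.7,-1,0,0,-0.467,33.7,9.4,-0.7,-1,0,0,-0.467,33.7,9.4,-0.7,-1,0,0,-0.467,33.7,9.4,-0.7,-1,0,0,-0.467,33.7,9.4,-0.7,-1,0,0,-0.467,33.7,9.4,-0.7,-1],
)

```text
time: 1.7
tool_pos: [0.4874, 0.119, 0.268]
ee_rot: [-3.139, -0.002, 1.869]
wrist_force: [0.3, -0.4, 0.7]
width: 0.0936
finger_force: 0.0
```

```bash
python3 - <<'E'
from h import *
delta([.4855,.117,.20],107)
for n in('top','scene'):
    s=snap(n); np.savez(n+'1.npz',**s); P=cloud(s)
    print(n,proj(s,robot.get_obs()['tool_pos']))
    inreg=(abs(P[...,0]-.485)<.1)&(abs(P[...,1]-.117)<.1)
    for lo,hi in((.108,.18),(.25,.33)):
        q=P[inreg&(P[...,2]>lo)&(P[...,2]<hi)]
        if len(q)>3: print(n,lo,len(q),q.min(0).round(3),q.max(0).round(3),cv2.minAreaRect((q[:,:2]*1000).astype(np.float32)))
    c=s['image'][140:260,220:420] if n=='top' else s['image'][80:230,240:440]
    cv2.imwrite(f'pics/{n}1.png',cv2.resize(c,None,fx=4,fy=4,interpolation=cv2.INTER_CUBIC)[...,::-1])
E
```

```text
turn [-0.002 -0.002  0.002] shift cm [-0.15 -0.23  6.8 ]
t 1.7 [0.4874 0.119  0.268 ] [-1.7986e+02 -1.3000e-01  1.0710e+02] w 0.09359939400635998 F [ 0.33 -0.38  0.71] 0.0
top (np.float64(273.73731777457857), np.float64(225.45671098540384))
scene (np.float64(347.5876114763972), np.float64(145.65667889190726))
scene 0.108 246 [0.454 0.08  0.108] [0.515 0.149 0.169] ((485.8609924316406, 114.38339233398438), (47.489280700683594, 63.64117431640625), 17.39715576171875)
scene 0.25 162 [0.431 0.086 0.264] [0.547 0.14  0.33 ] ((487.640869140625, 112.3152084350586), (122.28207397460938, 22.517192840576172), 17.440885543823242)
```

View pics/scene1.png

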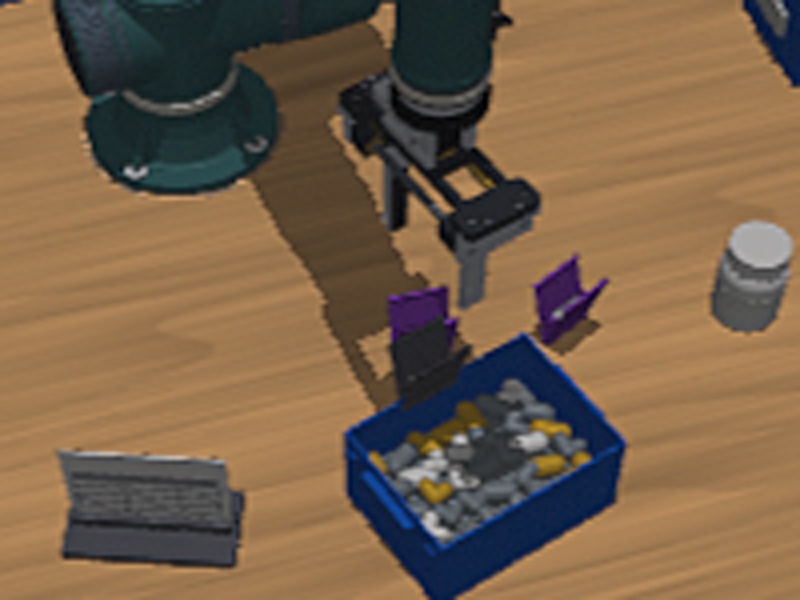

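The scene crop shows the open fingers at (395,210) and (470,290), straddling the dark clip at (430,360) with matching yaw. I descend around the tails.

Call:
move_arm(
  deltas=[0,0,0,-0.13,-0.15,3,-1,0,0,0,-0.13,-0.15,7,-1,0,0,0,-0.13,-0.15,10.5,-1,0,0,0,-0.13,-0.15,13,-1,0,0,0,-0.13,-0.15,14,-1,0,0,0,-0.13,-0.15,14.4,-1,0,0,0,-0.13,-0.15,14.4,-1],
)

```text
time: 2.5
tool_pos: [0.486, 0.1117, 0.1269]
ee_rot: [3.14, 0.0, 1.86]
wrist_force: [0.1, 0.4, 0.1]
width: 0.0941
finger_force: 0.0
```

```bash
python3 - <<'E'
from h import *
delta([.4864,.1173,.124],107)
s=snap('scene'); P=cloud(s)
c=s['image'][100:220,280:440]
cv2.imwrite('pics/s2.png',cv2.resize(c,None,fx=5,fy=5,interpolation=cv2.INTER_CUBIC)[...,::-1])
E
```

```text
turn [ 0.001  0.    -0.007] shift cm [0.52 0.2  0.29]
t 2.5 [0.486  0.1117 0.1269] [1.7993e+02 3.0000e-02 1.0660e+02] w 0.09411338460238397 F [0.07 0.36 0.09] 0.0
```

View pics/s2.png

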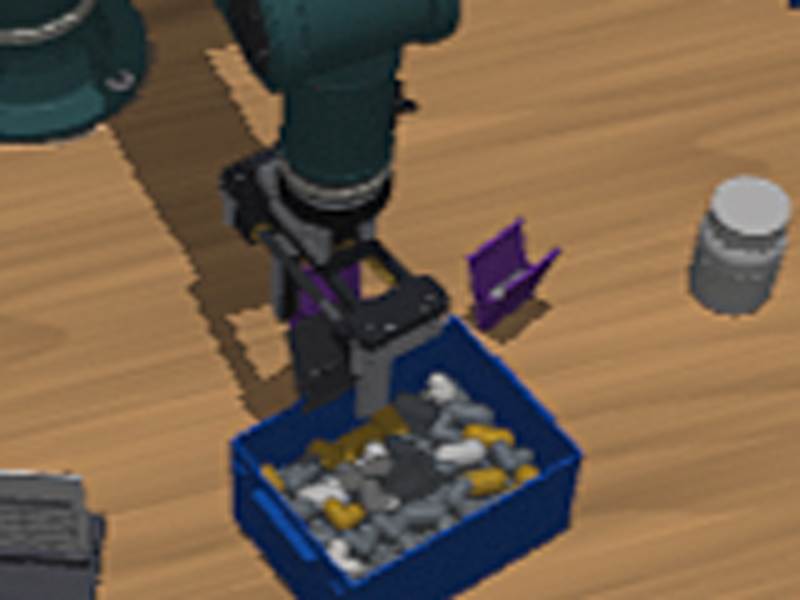

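```bash
python3 - <<'E'
from h import *
s=snap('scene'); P=cloud(s); t=robot.get_obs()['tool_pos']
delta([.4864,.1173,.124],107)
ax=np.array([np.cos(.297),np.sin(.297),0]); ay=np.array([-ax[1],ax[0],0])
pc=lambda p:tuple(((np.array(proj(s,p))-[280,100])*5).round(0))
print('tip +x',pc(t+ax*.053),'tip -x',pc(t-ax*.053))
c=np.array([.4855,.115,.16])
for a in(-.0225,.0225):
  for b in(-.03,.03): print('tail',a,b,pc(c+ax*a+ay*b))
d=(P-t); u=d@ax; v=d@ay; z=P[...,2]
def ext(m,n):
    print(n,m.sum(), 'u',np.percentile(u[m],[2,50,98]).round(4),'v',np.percentile(v[m],[2,50,98]).round(4))
near=(abs(u)<.09)&(abs(v)<.06)
ext(near&(u>.035)&(z>.13)&(z<.17),'finger+x'); ext(near&(abs(u)<.033)&(z>.13)&(z<.17),'clip')
s0=dict(np.load('scene0.npz')); P0=cloud(s0); d=P0-t; u=d@ax; v=d@ay; z=P0[...,2]
near=(abs(u)<.09)&(abs(v)<.06); ext(near&(z>.13)&(z<.17),'clip0 scene')
s0=dict(np.load('top0.npz')); P0=cloud(s0); d=P0-t; u=d@ax; v=d@ay; z=P0[...,2]
near=(abs(u)<.09)&(abs(v)<.06); ext(near&(z>.13)&(z<.17),'clip0 top')
E
```

```text
turn [ 0.003  0.001 -0.006] shift cm [0.49 0.11 0.39]
t 2.6 [0.4868 0.1122 0.1279] [1.7981e+02 4.0000e-02 1.0664e+02] w 0.09415947805842774 F [ 0.47 -0.03  0.05] 0.0
tip +x (np.float64(373.0), np.float64(410.0)) tip -x (np.float64(287.0), np.float64(312.0))
tail -0.0225 -0.03 (np.float64(280.0), np.float64(328.0))
tail -0.0225 0.03 (np.float64(350.0), np.float64(290.0))
tail 0.0225 -0.03 (np.float64(317.0), np.float64(370.0))
tail 0.0225 0.03 (np.float64(387.0), np.float64(332.0))
finger+x 36 u [0.0479 0.0563 0.0592] v [-0.0143 -0.0092  0.0039]
clip 96 u [-0.024  -0.0163  0.0215] v [-0.0274 -0.0095  0.0249]
clip0 scene 161 u [-0.0231 -0.0153  0.0223] v [-0.0262  0.0031  0.0317]
clip0 top 183 u [-0.0207  0.0152  0.023 ] v [-0.0213  0.0073  0.0348]
```

Finger and tail projections agree. I shift 6 mm along the pin, then squeeze.

Call:
move_arm(
  deltas=[0,0,-0.006,0.6,0,0.35,-1,0,0,-0.006,0.6,0,0.35,-1,0,0,-0.006,0.6,0,0.35,1,0,0,-0.006,0.6,0,0.35,1,0,0,-0.006,0.6,0,0.35,1,0,0,-0.006,0.6,0,0.35,1,0,0,-0.006,0.6,0,0.35,1,0,0,-0.006,0.6,0,0.35,1],
)

```text
time: 3.4
tool_pos: [0.4839, 0.1182, 0.1224]
ee_rot: [-3.142, 0.0, 1.868]
wrist_force: [-0.5, -0.5, 0.0]
width: 0.0497
finger_force: 0.0
```

Call:
move_arm(
  deltas=[0,0,0,0,0,0,1,0,0,0,0,0,0,1,0,0,0,0,0,0,1,0,0,0,0,0,0,1],
)

```text
time: 3.8
tool_pos: [0.4837, 0.1182, 0.1222]
ee_rot: [-3.141, 0.0, 1.868]
wrist_force: [-0.0, 1.0, -1.0]
width: 0.021
finger_force: 30.0
```

The clip is open, with width 21 mm and force 30 N. I lift straight up.

Call:
move_arm(
  deltas=[0,0,0,0,0,-0.5,1,0,0,0,0,0,-1.5,1,0,0,0,0,0,-3,1,0,0,0,0,0,-5,1,0,0,0,0,0,-7,1,0,0,0,0,0,-8,1,0,0,0,0,0,-8,1,0,0,0,0,0,-8,1],
)

```text
time: 4.6
tool_pos: [0.4838, 0.1182, 0.2022]
ee_rot: [-3.141, 0.0, 1.868]
wrist_force: [-0.4, 0.0, -1.1]
width: 0.0206
finger_force: 30.0
```

```bash
python3 - <<'E'
from h import *
delta([.4962,-.146,.204],69)
s=snap('scene'); np.savez('scene3.npz',**s)
t=robot.get_obs()['tool_pos']; u,v=map(int,proj(s,t)); 
cv2.imwrite('pics/s3.png',cv2.resize(s['image'][v-45:v+45,u-60:u+60],None,fx=6,fy=6,interpolation=cv2.INTER_CUBIC)[...,::-1])
E
```

```text
turn [-0.     0.     0.663] shift cm [-25.63  -6.54  -0.18]
t 4.6 [0.4838 0.1182 0.2022] [-179.98    0.    107.01] w 0.02061753654055535 F [-0.36  0.04 -1.07] 29.99050498008728
```

View pics/s3.png

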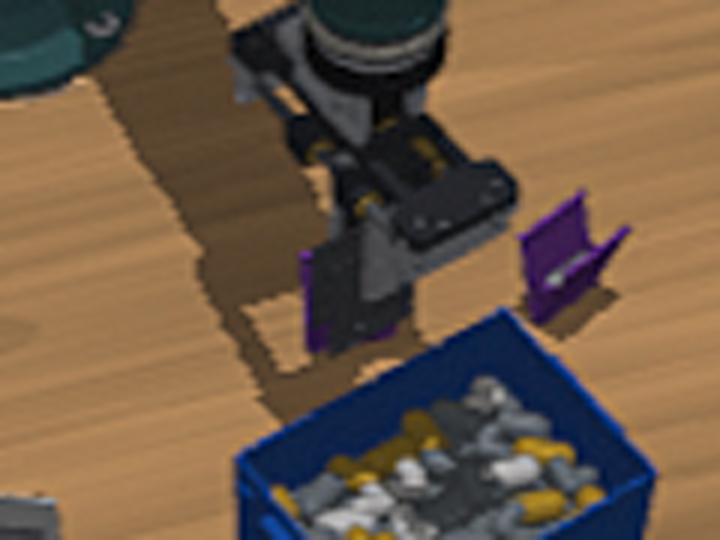

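The clip, dark at (360,295), is off the rim and held by the finger at (388,265), with the bin unmoved. Next I measure its offset in the grip before placing.

```bash
python3 - <<'E'
from h import *
s=dict(np.load('scene3.npz')); P=cloud(s); t=np.array([.4838,.1182,.2022])
ax=np.array([np.cos(.297),np.sin(.297),0]); ay=np.array([-ax[1],ax[0],0])
d=P-t; u=d@ax; v=d@ay; z=d[...,2]; g=s['image'].astype(int).mean(-1)
near=(abs(u)<.035)&(abs(v)<.05)
for lo in np.arange(-.04,.045,.005):
    m=near&(z>=lo)&(z<lo+.005)
    if m.sum()>2:
        print(round(lo,3),m.sum(),'v',v[m].min().round(4),v[m].max().round(4),'u',np.percentile(u[m],[5,50,95]).round(4),'bright v',(v[m&(g>75)].min().round(4),v[m&(g>75)].max().round(4)) if (m&(g>75)).any() else '')
t2=snap('top'); P=cloud(t2); 
d=P-t;u=d@ax;v=d@ay;z=d[...,2]
m=(abs(u)<.035)&(abs(v)<.05)&(z>-.04)&(z<.05); print('top',m.sum(), v[m].min() if m.any() else 0, v[m].max() if m.any() else 0)
E
```

```text
-0.04 14 v -0.0273 0.0219 u [0.0072 0.0099 0.0122] bright v 
-0.035 18 v -0.0343 0.0245 u [0.0033 0.0098 0.0131] bright v 
-0.03 21 v -0.0354 0.0251 u [-0.0083  0.0081  0.0121] bright v 
-0.025 16 v -0.0356 0.0258 u [-0.0095  0.0078  0.0112] bright v 
-0.02 13 v -0.0346 0.025 u [-0.011   0.0085  0.0105] bright v 
-0.015 17 v -0.0322 0.0188 u [-0.0107  0.008   0.0114] bright v 
-0.01 9 v -0.0321 0.0109 u [-0.0108  0.0083  0.0103] bright v 
-0.005 11 v -0.0342 -0.0129 u [-0.0116  0.0054  0.0107] bright v 
-0.0 11 v -0.0341 -0.0127 u [-0.0117  0.0084  0.0112] bright v 
0.005 7 v -0.0301 -0.0092 u [-0.0111  0.0081  0.0189] bright v (np.float64(-0.0092), np.float64(-0.0092))
0.01 21 v -0.0336 0.0021 u [-0.0131  0.0079  0.0212] bright v (np.float64(-0.0126), np.float64(0.0021))
0.015 18 v -0.0325 0.0026 u [-0.0146 -0.0073  0.0208] bright v (np.float64(-0.0073), np.float64(0.0026))
0.02 19 v -0.0325 0.0027 u [-0.011   0.0098  0.0215] bright v (np.float64(-0.0072), np.float64(-0.0019))
0.025 21 v -0.0303 0.0024 u [-0.0227  0.006   0.0199] bright v 
0.03 29 v -0.0332 0.0015 u [-0.0183 -0.0069  0.0215] bright v (np.float64(-0.0332), np.float64(-0.011))
0.035 15 v -0.0319 0.0017 u [-0.0131  0.0065  0.0223] bright v (np.float64(-0.0105), np.float64(-0.0078))
0.04 12 v -0.0127 0.003 u [-0.025   0.0109  0.0207] bright v (np.float64(-0.0122), np.float64(-0.0072))
top 0 0 0
```

Call:
move_arm(
  deltas=[0,0,0.066,-2.5,-0.7,0,1,0,0,0.166,-6.4,-1.7,0,1,0,0,0.265,-10.2,-2.7,0,1,0,0,0.365,-14.1,-3.7,0,1,0,0,0.464,-17.9,-4.7,0,1,0,0,0.564,-21.8,-5.7,0,1,0,0,0.63,-24.4,-6.4,0,1,0,0,0.663,-25.6,-6.7,0,1],
)

```text
time: 5.5
tool_pos: [0.494, -0.1482, 0.201]
ee_rot: [-3.139, 0.0, 1.2]
wrist_force: [0.9, 0.9, -1.2]
width: 0.0207
finger_force: 30.0
```

Call:
move_arm(
  deltas=[0,0,0,0,0,0,1,0,0,0,0,0,0,1,0,0,0,0,0,0,1],
)

```text
time: 5.8
tool_pos: [0.4948, -0.1447, 0.2024]
ee_rot: [-3.141, -0.001, 1.207]
wrist_force: [0.5, 1.1, -0.5]
width: 0.0209
finger_force: 30.0
```

```bash
cat > m.py <<'E'
from h import *
import sys
o=robot.get_obs(); t=o['tool_pos']; a=np.radians(-21); delta([.4945,-.1464,.142],69)
ax=np.array([np.cos(a),np.sin(a),0]); ay=np.array([-ax[1],ax[0],0])
s=snap('scene'); np.savez('scene4.npz',**s); P=cloud(s); d=P-t; u=d@ax; v=d@ay; z=P[...,2]
near=(abs(u)<.06)&(abs(v)<.09)
r=lambda x:np.percentile(x,[3,50,97]).round(4)
for lo in np.arange(.05,t[2]+.05,.006):
    m=near&(z>=lo)&(z<lo+.006)
    if m.sum()>2: print(round(lo,3),m.sum(),'u',r(u[m]),'v',r(v[m]))
pu,pv=map(int,proj(s,t)); cv2.imwrite(sys.argv[1],cv2.resize(s['image'][pv-30:pv+60,pu-60:pu+60],None,fx=6,fy=6,interpolation=cv2.INTER_CUBIC)[...,::-1])
s=snap('top'); P=cloud(s); d=P-t; u=d@ax; v=d@ay; z=P[...,2]
m=(abs(u)<.06)&(abs(v)<.09)&(z>.107)&(z<.125); print('top card',m.sum(), r(u[m]) if m.any() else '', r(v[m]) if m.any() else '')
E
python3 m.py pics/s4.png
```

```text
turn [-0.    -0.001  0.003] shift cm [-0.17  0.04  6.04]
t 5.8 [ 0.4948 -0.1447  0.2024] [-1.7998e+02 -3.0000e-02  6.9170e+01] w 0.02087438248295365 F [ 0.5   1.1  -0.53] 29.99056041240692
0.05 37 u [-0.0006  0.0035  0.0073] v [-0.0643  0.0009  0.0615]
0.056 34 u [-0.0002  0.0038  0.006 ] v [-0.0747 -0.0151  0.0559]
0.062 40 u [-0.001   0.0031  0.0054] v [-0.0734 -0.0016  0.0656]
0.068 38 u [0.0004 0.0034 0.0079] v [-0.0734 -0.0007  0.0603]
0.074 35 u [0.0008 0.003  0.007 ] v [-0.0759 -0.004   0.0636]
0.08 40 u [-0.0005  0.0028  0.0066] v [-0.0741  0.0057  0.0633]
0.086 42 u [0.0002 0.0036 0.007 ] v [-0.0735 -0.0114  0.0569]
0.092 34 u [-0.0005  0.0034  0.0059] v [-0.0656 -0.0111  0.0651]
0.098 37 u [0.0011 0.004  0.0069] v [-0.0761 -0.0086  0.0585]
0.104 46 u [0.0004 0.0034 0.0065] v [-0.0696  0.0049  0.0646]
0.11 43 u [-0.001   0.0032  0.0073] v [-0.0763 -0.0172  0.0584]
0.116 22 u [0.0014 0.0051 0.0067] v [-0.0598 -0.0008  0.059 ]
0.158 8 u [0.0094 0.0117 0.0123] v [-0.027  -0.0122  0.0182]
0.164 20 u [0.0008 0.0112 0.0146] v [-0.0307  0.0006  0.0239]
0.17 20 u [-0.0068  0.0114  0.0148] v [-0.0282  0.0026  0.0251]
0.176 26 u [-0.0084  0.0105  0.0146] v [-0.0323 -0.0071  0.023 ]
0.182 19 u [-0.0075  0.0105  0.0142] v [-0.0249  0.0049  0.0262]
0.188 17 u [0.0012 0.0107 0.0139] v [-0.0293 -0.0007  0.0261]
0.194 13 u [-0.0019  0.0118  0.0151] v [-0.0291  0.0035  0.0239]
0.2 12 u [-0.0033  0.0118  0.0147] v [-0.0313  0.0158  0.0242]
0.206 6 u [-0.0086  0.0095  0.0191] v [0.007  0.016  0.0248]
0.212 15 u [-0.01    0.0115  0.0232] v [-0.0083  0.0224  0.026 ]
0.218 12 u [-0.0085  0.0103  0.0254] v [-0.0111  0.0163  0.0266]
0.224 9 u [-0.008  -0.0065  0.0123] v [0.0108 0.0176 0.026 ]
0.23 8 u [-0.0082  0.0093  0.0141] v [0.0143 0.0204 0.0245]
0.236 13 u [-0.0087 -0.002   0.0126] v [0.0119 0.0174 0.0235]
top card 23 [0.     0.0014 0.0032] [-0.0019  0.0507  0.0707]
```

View pics/s4.png

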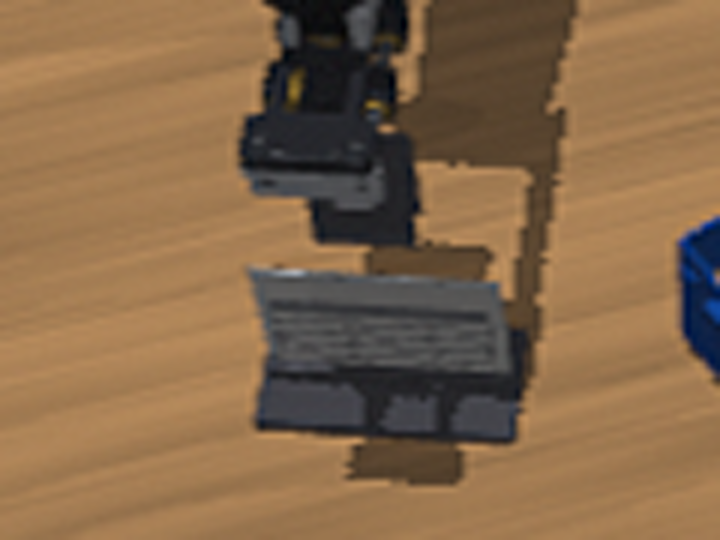

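The scene view shows the open clip at (365,205) above the card edge, which runs from (250,270) to (498,285). The card sits about +1.5 mm in tool y and -2 mm in tool x from the clip. I check the jaw-tip height by ray casting.

```bash
python3 - <<'E'
from h import *
s=dict(np.load('scene4.npz')); t=np.array([.4948,-.1447,.2024]); a=np.radians(-21)
ax=np.array([np.cos(a),np.sin(a),0]); g=cv2.cvtColor(s['image'],cv2.COLOR_RGB2HSV).astype(int)
pu,pv=map(int,proj(s,t)); print(pu,pv)
def hit(c,r,u0):
    q=s['R']@np.array([(c-s['cx'])/s['f'],-(r-s['cy'])/s['f'],-1]); k=(u0-(s['origin']-t)@ax)/(q@ax); return s['origin']+k*q
sat=g[...,1]
for c in range(pu-6,pu+8,3):
    col=sat[pv-5:pv+25,c]; print(c,col)
    w=np.where(col>100)[0]  # wood = saturated
    r0=pv-5+w[0]-.5; w2=[i for i in range(w[0],len(col)) if col[i]<80][0]; r1=pv-5+w2-.5
    print('clip bottom',r0,hit(c,r0,.0108)[2].round(4),'card top',r1,hit(c,r1,.0034)[2].round(4))
E
```

```text
273 178
267 [ 40  35  24  19  21   9  12  12  23  15  33  26  26  46  34  92 130 128
 128 129  29  12   3   6   6   7  18   3   0   3]
clip bottom 188.5 0.1574 card top 192.5 0.1224
270 [ 37  32  36  28  14  12  10  10  12   9  23  14  21  32  32  90 131 127
 128 129  79  19   3   3   6   0  19  12   3   3]
clip bottom 188.5 0.1584 card top 192.5 0.1234
273 [ 49  36  35  33  19  15  15  10  16  12  16  15  26  39  57  76 132 128
 127 133 104  17   6   3   6   0  19   8   3   7]
clip bottom 188.5 0.1594 card top 193.5 0.1183
276 [ 23  17  19  13  18  11  11  11  20  38  21  21  21  26  42  19 118 124
 122 133  95  10   3   3   3   6  28   9   6   0]
clip bottom 188.5 0.1604 card top 193.5 0.1194
279 [ 26  33  30  20  26  27  26  26  19  26  26  32  27  13  43  12 113 123
 124 137 109  14   3   6   3   3  13  13   3   3]
clip bottom 188.5 0.1614 card top 193.5 0.1204
```

Call:
move_arm(
  deltas=[0,0,0.003,-0.2,0.15,0,1,0,0,0.003,-0.2,0.15,0,1,0,0,0.003,-0.2,0.15,1.5,1,0,0,0.003,-0.2,0.15,3,1,0,0,0.003,-0.2,0.15,4.2,1,0,0,0.003,-0.2,0.15,5.1,1,0,0,0.003,-0.2,0.15,5.7,1,0,0,0.003,-0.2,0.15,5.7,1],
)

```text
time: 6.7
tool_pos: [0.4948, -0.1483, 0.144]
ee_rot: [-3.139, -0.0, 1.202]
wrist_force: [0.1, -0.4, -0.7]
width: 0.021
finger_force: 30.0
```

```bash
python3 m.py pics/s5.png; python3 - <<'E'
from h import *
s=dict(np.load('scene4.npz')); t=robot.get_obs()['tool_pos']; pu,pv=map(int,proj(s,t)); print(pu,pv)
g=s['image'].astype(int).mean(-1).round().astype(int)
for c in range(pu-6,pu+9,3): print(c,g[pv:pv+25,c])
a=np.radians(-21); ax=np.array([np.cos(a),np.sin(a),0]); ay=np.array([-ax[1],ax[0],0])
for z in(.117,.112,.110,.107,.104,.100): print(z,[np.round(proj(s,[*(t+ax*k+ay*-.004)[:2],z]),1) for k in(.010,.012)], np.round(proj(s,[*(t+ax*.0015)[:2],z]),1))
E
```

```text
turn [-0.002 -0.    -0.003] shift cm [ 0.17 -0.09  0.2 ]
t 6.7 [ 0.4948 -0.1483  0.144 ] [-179.86   -0.     68.85] w 0.020996386335716374 F [ 0.05 -0.39 -0.69] 29.99060332775116
0.05 40 u [-0.0013  0.0019  0.0056] v [-0.0721  0.0078  0.0649]
0.056 41 u [-0.003   0.0022  0.0054] v [-0.0665 -0.0129  0.0623]
0.062 34 u [-0.0014  0.0027  0.0054] v [-0.0737  0.0049  0.0701]
0.068 33 u [-0.001   0.0021  0.0048] v [-0.0691 -0.005   0.0668]
0.074 43 u [-0.002   0.0023  0.0053] v [-0.0655 -0.0008  0.0696]
0.08 37 u [-0.0022  0.0023  0.0056] v [-0.0741  0.0072  0.064 ]
0.086 31 u [0.0001 0.0026 0.0058] v [-0.0708  0.0119  0.0652]
0.092 23 u [-0.0013  0.0016  0.0051] v [-0.0708 -0.0372  0.064 ]
0.098 24 u [-0.0013  0.003   0.0112] v [-0.0672  0.0147  0.0664]
0.104 48 u [-0.0039  0.0036  0.0137] v [-0.0684 -0.008   0.0676]
0.11 46 u [-0.0012  0.0044  0.0152] v [-0.0723  0.003   0.0595]
0.116 23 u [-0.008   0.0052  0.0135] v [-0.0648  0.0058  0.0646]
0.122 17 u [0.0092 0.0116 0.0137] v [-0.0304  0.0028  0.0232]
0.128 20 u [0.0024 0.0111 0.0134] v [-0.0294 -0.0072  0.0222]
0.134 11 u [-0.0102  0.0
[... 648 characters left out ...]
35 37 37 43 59 65 74 74 72 72 58 81 60 77 34 37 37
 41]
274 [26 67 52 74 79 55 31 37 35 39 48 58 62 89 71 72 88 81 87 73 66 34 40 36
 39]
277 [56 54 64 66 67 34 36 35 37 38 38 52 59 91 71 88 72 74 87 74 89 36 42 35
 36]
280 [36 37 37 35 36 35 35 37 36 39 38 54 60 81 66 88 79 87 72 75 89 47 38 34
 38]
0.117 [array([273.4, 195.8]), array([273.3, 196.3])] [274.9 193.9]
0.112 [array([273.6, 196.7]), array([273.5, 197.1])] [275.1 194.7]
0.11 [array([273.6, 197. ]), array([273.6, 197.5])] [275.1 195. ]
0.107 [array([273.7, 197.5]), array([273.7, 197.9])] [275.2 195.5]
0.104 [array([273.8, 197.9]), array([273.8, 198.4])] [275.3 196. ]
0.1 [array([274. , 198.6]), array([273.9, 199.1])] [275.4 196.6]
```

View pics/s5.png

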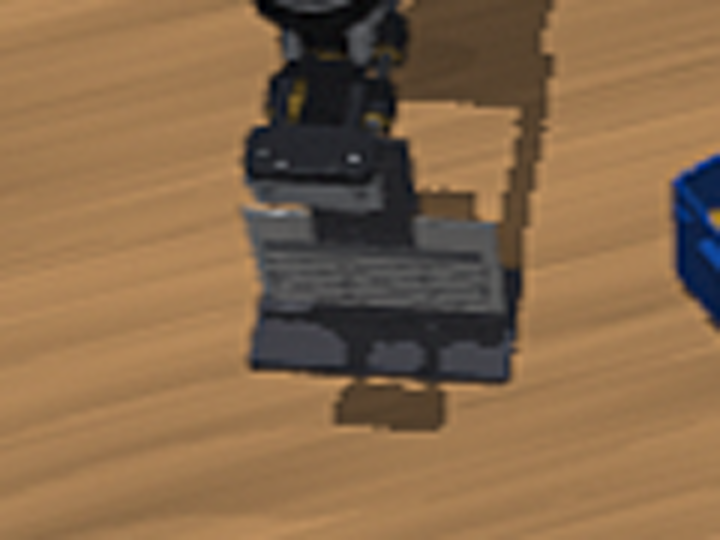

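The clip now stands astride the card, with its jaws over the edge at (365,240) and the card centred. I average some depth frames to check the tip depth.

```bash
python3 - <<'E'
from h import *
S=[snap('scene') for _ in range(12)]; D=np.array([s['depth'] for s in S]); s=S[0]
s['depth']=np.median(D,0); print('noise',D.std(0)[150:250,230:320].mean())
o=robot.get_obs(); t=o['tool_pos']; print(t,o['width'],o['wrist_force'],o['ee_rot'])
P=cloud(s); a=np.radians(-21); ax=np.array([np.cos(a),np.sin(a),0]); ay=np.array([-ax[1],ax[0],0])
d=P-t;u=d@ax;v=d@ay;z=P[...,2]
for c in list(range(262,284,3))+[255,290]:
    print(c,[(r,round(u[r,c]*1000,1),round(v[r,c]*1000),round(z[r,c]*1000,1)) for r in range(190,203)])
E
```

```text
noise 0.023526486
[ 0.49545306 -0.14855099  0.14548078] 0.020701886777417657 [ 0.3588101  -0.72572068 -0.62307129] [3.14149667e+00 7.10665397e-05 1.20180504e+00]
262 [(190, np.float64(80.4), -15, np.float64(251.3)), (191, np.float64(82.0), -15, np.float64(248.1)), (192, np.float64(-83.2), -75, np.float64(-1.1)), (193, np.float64(0.6), -46, np.float64(116.2)), (194, np.float64(1.1), -46, np.float64(110.8)), (195, np.float64(1.5), -47, np.float64(105.2)), (196, np.float64(1.2), -48, np.float64(98.4)), (197, np.float64(1.8), -49, np.float64(93.0)), (198, np.float64(2.0), -49, np.float64(86.9)), (199, np.float64(1.5), -50, np.float64(79.7)), (200, np.float64(2.1), -51, np.float64(74.1)), (201, np.float64(2.7), -52, np.float64(68.5)), (202, np.float64(2.0), -53, np.float64(60.8))]
265 [(190, np.float64(81.4), -5, np.float64(253.6)), (191, np.float64(81.0), -6, np.float64(247.5)), (192, np.float64(11.4), -30, np.float64(139.5)), (193, np.float64(11.9), -31, np.float64(134.0)), (194, np.float64(10.3), -32, np.float64(125.6)), (195, np.float64(11.8), -33, np.float64(121.7)), (196, np.float64
[... 4588 characters left out ...]
64(-40.0), -94, np.float64(-0.1)), (202, np.float64(-36.2), -94, np.float64(-1.1))]
290 [(190, np.float64(-100.5), 31, np.float64(-2.2)), (191, np.float64(-95.5), 31, np.float64(-1.6)), (192, np.float64(-90.9), 32, np.float64(-1.7)), (193, np.float64(-85.7), 32, np.float64(-0.7)), (194, np.float64(-80.9), 33, np.float64(-0.4)), (195, np.float64(0.7), 52, np.float64(113.9)), (196, np.float64(1.2), 52, np.float64(108.4)), (197, np.float64(0.8), 51, np.float64(101.6)), (198, np.float64(1.0), 51, np.float64(95.7)), (199, np.float64(1.4), 50, np.float64(89.9)), (200, np.float64(1.7), 50, np.float64(83.9)), (201, np.float64(1.8), 50, np.float64(77.6)), (202, np.float64(1.8), 49, np.float64(71.2))]
```

Tips are about 12 mm below the edge, so I raise 2.5 mm and settle.

Call:
move_arm(
  deltas=[0,0,0,0,0,-0.1,1,0,0,0,0,0,-0.25,1,0,0,0,0,0,-0.25,1,0,0,0,0,0,-0.25,1,0,0,0,0,0,-0.25,1],
)

```text
time: 7.9
tool_pos: [0.4954, -0.1486, 0.148]
ee_rot: [3.142, 0.0, 1.202]
wrist_force: [0.4, -0.5, -0.8]
width: 0.0209
finger_force: 30.0
```

```bash
python3 - <<'E'
from h import *
o=robot.get_obs(); print(o['time'],o['tool_pos'],o['width'],o['finger_force'],o['wrist_force'])
s=dict(np.load('scene0.npz')); n=snap('scene'); 
def card(s):
    P=cloud(s); m=(P[...,2]>.06)&(P[...,2]<.09)&(abs(P[...,0]-.495)<.05)&(abs(P[...,1]+.15)<.09); return cv2.minAreaRect((P[m][:,:2]*1000).astype(np.float32))
print(card(s),card(n))
if abs(o['tool_pos'][2]-.148)<.002 and o['finger_force']>25: print(robot.close_job())
E
```

```text
7.9 [ 0.49542604 -0.14855478  0.14795827] 0.02092307027691512 29.9905264377594 [ 0.43935806 -0.53264385 -0.78216687]
((495.88897705078125, -151.4291229248047), (148.0863494873047, 8.122982025146484), 68.80087280273438) ((495.49041748046875, -151.0069580078125), (147.23193359375, 9.9837646484375), 68.27580261230469)
the job is handed in; nothing more can be done
None
```

The clip is off the bin rim and held wide open by the gripper astride the middle of the card's top edge, with the tips measured about 10 mm below the edge and no sign of contact with the card; the card stand has not moved, and the job was handed in at 7.9 s (I was not shown the verdict).

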